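# Set the curing stand and bring the resin lamp over

### The job

The resin on the little box is still tacky, so do not touch or lift the box. Push on the arms of its turning stand with a fingertip until the red arm points straight at the brass marker, and only then push the lamp's swing arm round until the lamp head is centred over the stand. Keep the box riding on its disc, leave the other things on the table where they are, and finish clear of everything.

Things in the scene. Friction and masses are not known exactly. Their poses are not given: they have to be found in the camera images.
- stand_axis (a point): Centre of the upper face of the turning stand's aluminium disc, on its vertical turning axis, 72 mm above the table. The disc (116 mm across, 10 mm thick) turns with three level arms below it. Fixed parts: a round wooden base plate 310 mm across, 12 mm thick, and a hub 60 mm across. Between arms and base plate is free space.
- red_knob (a point): Centre of the red ball (24 mm across) ending the red arm, 125 mm from the stand's axis, 55 mm above the table. Two like arms, steel with black balls, lie 120 degrees to either side. Arms: round bars 12 mm thick, centre line 55 mm above the table; the bare length to push runs from 58 to 113 mm from the axis.
- wheel (a joint): Turn of the arms and disc in rad, growing counter-clockwise seen from above; only its changes matter. It turns freely both ways for more than a turn from the start, has no spring and stays where it is left; friction about 0.1 N m (some 1 N of push at an arm).
- marker: Brass arrow-pointed block, 26 mm wide, fixed on the rim of the base plate, top 24 mm above the table, below the arms. This body's origin lies on the stand's axis at table height; its x axis is level and points from the axis to the brass block (its point is 133 mm out). The red arm is right when it points along this x axis.
- lamp_pivot (a point): Point on the lamp's upright post, on its vertical swing axis, 185 mm above the table (the height of the swing arm's centre line). The post (20 mm thick, round foot 90 mm across, pivot cap 28 mm across and 200 mm high) stands beside the stand, 220 mm from the stand's axis, and is fixed.
- lamp_head (a point): Centre of the underside of the round white lamp head (80 mm across, 150 to 178 mm above the table), 220 mm from the pivot. The swing arm is a level round bar 14 mm thick from pivot to head, centre line 185 mm above the table; push it on its side, best 60 to 160 mm from the pivot. At the start the head is swung away to the stand's far left.
- lamp_arm (a joint): Swing of the lamp arm in rad, growing counter-clockwise seen from above: 0 = the arm points at the stand's axis, head over it; starts at 1.15 to 1.5. There is no stop at 0 (range -0.7 to 1.7) and no spring; it stays where it is left, friction about 0.12 N m (1 to 1.5 N of push).
- coated_box: The freshly coated dark wooden box with a turquoise top, 60 x 44 x 24 mm, loose in the middle of the stand's disc; its top is 96 mm above the table. Origin at the centre of its underside, z up.
- plain_box_a: Flat plain wooden box, 66 x 46 x 20 mm, loose on the table near the stand; origin at the centre of its underside.
- plain_box_b: A second flat plain wooden box, alike.
- glue_jar: Small glue jar with an orange cap, 48 mm across, 60 mm high, loose beside the stand; origin at the centre of its underside.
- thread_spool: Red spool, 36 mm across, 36 mm high, loose, standing beyond the stand; origin at the centre of its underside.
- pliers: Pliers with black handles lying on the green mat, about 155 mm long, 14 mm thick; origin at the table under their pivot.
- screwdriver: Screwdriver with a wooden handle, lying on the table to the robot's right; origin under its middle.
- brush: Brush lying on the table to the robot's left; origin under its middle.
Things that resemble listed ones, but are neither listed nor needed, are in the scene too. Leave any purple look-alike of the coated_box alone.

How it is judged:
By the outcome, as a careful person would: the job done as asked, in the order asked, and still so for the second after the job is handed in, with the robot touching nothing.
It also fails if it takes over 67 s, if anything falls off the work surface, if the arm or the gripper's body presses on something with over 40 N, if the wrist force passes 120 N, or if a joint passes its speed limit or range.

### The arm

A 7-joint arm with a two-finger parallel gripper is mounted at the origin on the work surface. World frame = base frame: x ahead of the robot, y to its left, z up, the work surface at z = 0. Lengths are in m, angles in rad, forces in N, time in s.
With the tool pointing down it reaches from about 0.425 to 0.925 m from the base axis. Payload 6.8 kg.
Tool frame: the origin (TCP) lies at the very end of the fingers, on their centre line; the grasp point (between the pads) lies 19 mm behind it; z points along the fingers, y is the direction in which the jaws open and shut (so a half turn about z gives the same grasp; the last joint's range is limited). The gripper opens to 85 mm and grips with 20 to 120 N. Pads are 22 mm wide; open, the fingers measure 114 mm over their backs; the gripper's body (76 mm by 85 mm) begins 54 mm behind the grasp point. The pads swing forward as they close: fully open they stand 13 mm farther back than shut.
Start: joints at [-1.413, 0.477, 0.022, 1.555, -0.011, 1.109, -0.083], TCP at [0.177, 0.651, 0.231] pointing down, gripper open.
Joint ranges: [-2.96, 2.96], [-0.34, 2.1], [-1.41, 1.46], [0.24, 2.44], [-1.37, 4.51], [0.17, 1.92], [-2.96, 2.96]. Speed limits (rad/s): [2.39, 2.39, 3.14, 3.14, 3.14, 3.14, 3.14].

### API

Orientations are given as a 3x3 rotation matrix whose columns are the frame's x, y, z axes.
In Python, from workcell import arm, optics, ticket gives the robot as it stands. Calls block until the motion is done:
- arm.movep(position, orientation): joint-space move of the TCP to a pose.
- arm.line_to(position, rotation=None, feed=0.15, stop_force=None): straight line of the TCP; rotation=None keeps the orientation; feed is the mean speed in m/s. With stop_force (N) it stops when the force on the tool has changed by that much, and returns True; else False.
- arm.move_j(angles): joint-space move.
- arm.set_gripper(opening, f_grip=None): opening from 0.0 (shut) to 1.0 (fully open); f_grip is the grip in N (None keeps the last); returns when the fingers have stopped.
- arm.sleep(seconds).
- arm.solve_ik(position, orientation): joint angles nearest the present ones, or None.
- arm.get_state(): the state.
- optics.snapshot(name): name is "scene" or "top"; returns the picture (384x512x3 uint8, red, green, blue); there is no depth.
- optics.camera_model(name): a dict with "fx", "fy", "cx", "cy" (pixels), "k1" (the pictures are not rectified: a ray, as slopes to the right and down, at radius r is drawn at 1 + k1 r^2 times it, then the intrinsics apply), "xyz" and "rotation" of the camera in the world. Camera axes: x right, y up, looking along -z (the intrinsics and any distortion apply to the point x, -y, -z); pixel columns grow to the right and rows downward; lengths in m; the calibration is good to about 2 mm. A picture is of the moment at which its call begins. camera_model takes no time and is no camera call.
A pose or a line that the arm cannot do raises arm.PlanningError and nothing moves.
- ticket.hand_in(): hands the job in, once; it reports no verdict.
The state is a dict: "clock": time; "qpos": joint angles; "qd": joint speeds; "joint_torque": joint torques, N m; "ee_pos": TCP position; "tcp_rot": TCP orientation; "ft_force": force on the tool from outside, world axes, zero at the start; "moment": the same for the moment, N m; "gripper_width": opening from 0.0 (shut) to 1.0 (fully open).
Only numpy, scipy, OpenCV 4.12 (cv2) and the standard library are available. Lean on these libraries where they do the work, as an engineer would, in place of code of your own. Each camera call takes 0.05 s, during which the arm holds its last target.

## Working session

There is one attempt and no reset: what is moved stays moved. The work goes in short steps, each a Python script; the robot and the scene stay as the last script left them, time stands still between calls to the robot, and variables do not carry over. Pictures are saved under pics/ and viewed, and the job is handed in when it is done.

```bash
mkdir -p pics; ls
cat > h.py <<'E'
import numpy as np, cv2
from workcell import arm, optics, ticket
def snap(name,fn):
    im=optics.snapshot(name); cv2.imwrite('pics/'+fn,im[:,:,::-1]); return im
def ray(name,px):
    c=optics.camera_model(name)
    K=np.array([[c['fx'],0,c['cx']],[0,c['fy'],c['cy']],[0,0,1.]])
    p=np.array(px,float).reshape(-1,2)
    d=(p-[c['cx'],c['cy']])/[c['fx'],c['fy']]
    u=d.copy()
    for _ in range(50): u=d/(1+c['k1']*(u**2).sum(1,keepdims=True))
    v=np.c_[u[:,0],-u[:,1],-np.ones(len(u))]@np.array(c['rotation']).T
    return np.array(c['xyz']),v
def at_z(name,px,z):
    o,v=ray(name,px); z=np.broadcast_to(z,(len(v),))
    return o+v*((z-o[2])/v[:,2])[:,None]
def proj(name,P):
    c=optics.camera_model(name)
    q=(np.array(P,float).reshape(-1,3)-np.array(c['xyz']))@np.array(c['rotation'])
    u=np.c_[q[:,0]/-q[:,2],-q[:,1]/-q[:,2]]
    u=u*(1+c['k1']*(u**2).sum(1,keepdims=True))
    return u*[c['fx'],c['fy']]+[c['cx'],c['cy']]
E
python3 - <<'E'
from h import *
for n in('scene','top'):
    snap(n,n+'0.png'); print(optics.camera_model(n))
print(arm.get_state())
E
```

```text
pics
{'fx': 349.0472785561002, 'fy': 349.0472785561002, 'cx': 256.4600588959183, 'cy': 187.7913611042937, 'k1': 0.02231407478681873, 'xyz': array([1.27906914, 0.12218885, 0.99868183]), 'rotation': array([[-0.21808176, -0.75185206,  0.62222088],
       [ 0.97591064, -0.17207356,  0.13412351],
       [ 0.00622672,  0.63648187,  0.77126653]])}
{'fx': 406.1890197818054, 'fy': 406.1890197818054, 'cx': 253.37846269833196, 'cy': 191.81609226249182, 'k1': -0.1321887823101649, 'xyz': array([ 0.39065016, -0.03008737,  1.60464601]), 'rotation': array([[ 0.02081452,  0.99031293, -0.13728461],
       [-0.99977701,  0.02012797, -0.0063874 ],
       [-0.00356226,  0.13738694,  0.99051105]])}
{'clock': 0.1, 'qpos': array([-1.4131292 ,  0.47771417,  0.0223433 ,  1.5563168 , -0.01153563,
        1.10929252, -0.08311954]), 'qd': array([-0.00015785, -0.00203037,  0.00130642, -0.00225283,  0.0014375 ,
       -0.0005959 ,  0.0015956 ]), 'joint_torque': array([ 3.93140726e-03, -5.97759998e+01,  1.61353525e+00, -2.81953561e+01,
        1.28345360e-02,  5.00211288e-03,  1.88612944e-05]), 'ee_pos': array([0.17715253, 0.65080561, 0.23044023]), 'tcp_rot': array([[-9.64887213e-01,  2.62664332e-01, -3.39150135e-04],
       [ 2.62664537e-01,  9.64885944e-01, -1.56704125e-03],
       [-8.43646450e-05, -1.60110078e-03, -9.99998715e-01]]), 'ft_force': array([-0.57014542, -0.73189576,  0.24701274]), 'moment': array([-0.02120714, -0.02359741, -0.03112487]), 'gripper_width': 1.0015070525218244}
```

View pics/scene0.png

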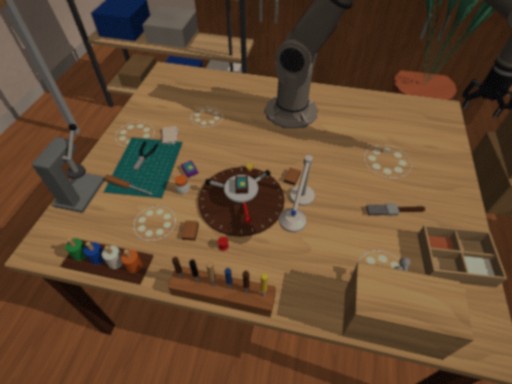

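View pics/top0.png

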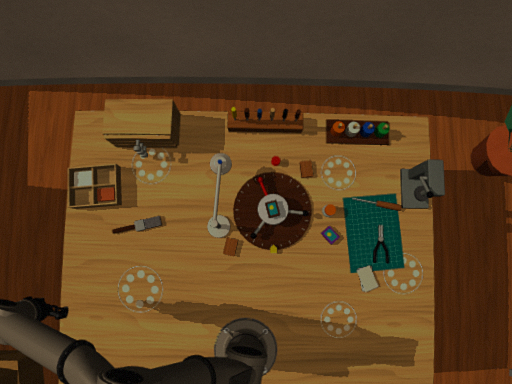

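Stand at about (272,210) in top, with the red arm at (263,184). The yellow marker is near (274,249). The lamp runs from (221,162) to (219,228), so I'll zoom in.

Run:
```python
import cv2
a=cv2.imread('pics/top0.png')[140:270,195:350]; cv2.imwrite('pics/c1.png',cv2.resize(a,None,fx=5,fy=4.6*5/4.6*0.92,interpolation=cv2.INTER_CUBIC) if 0 else cv2.resize(a,None,fx=4.6,fy=4.6,interpolation=cv2.INTER_CUBIC))
a=cv2.imread('pics/scene0.png')[140:260,170:330]; cv2.imwrite('pics/c2.png',cv2.resize(a,None,fx=5,fy=5,interpolation=cv2.INTER_CUBIC))
```

```text
(no output)
```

View pics/c1.png

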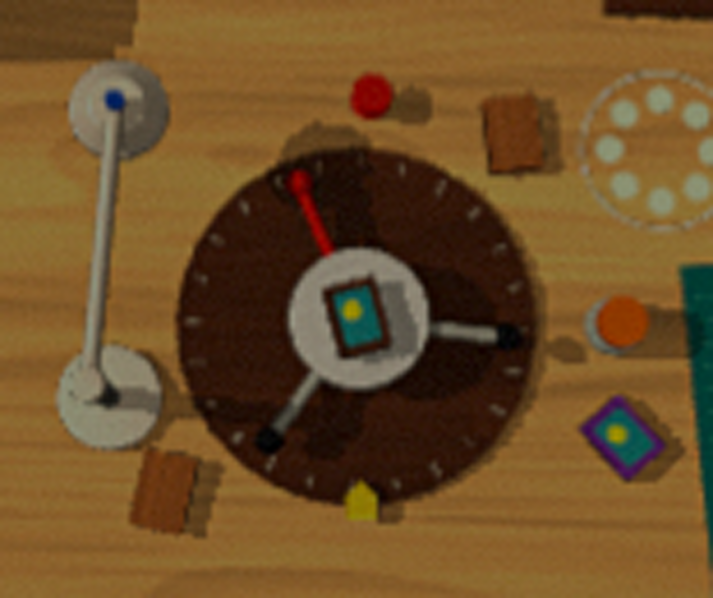

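View pics/c2.png

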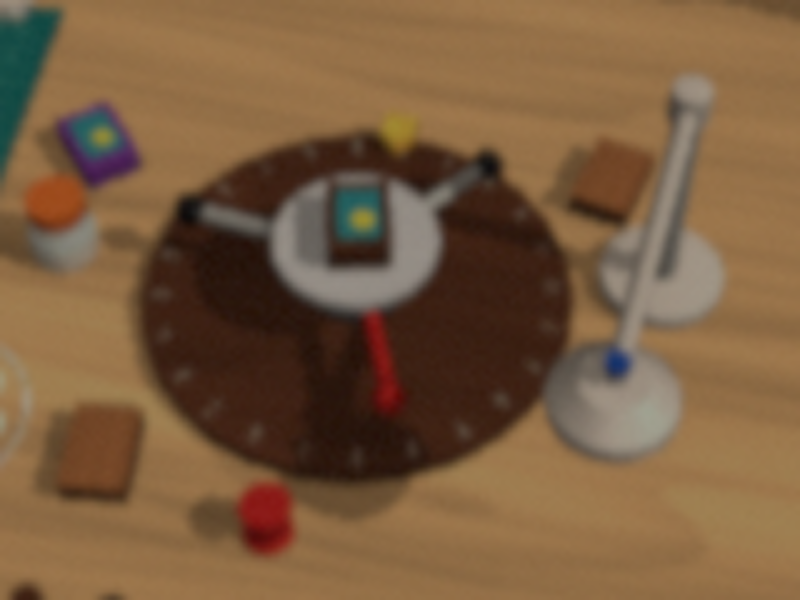

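In both views the blue-knobbed head is at (221,163) and the pivot cap at about (215,224). The brass marker is at (274,249). Red arm candidates are the red arm at (260,179) and the red spool at (276,161). Box candidates are the dark-rimmed one on the disc at (272,209) and the purple look-alike at (331,235), which I'll leave alone. Next step is measuring.

```bash
cat >> h.py <<'E'
from scipy.optimize import least_squares
def c1(px): return np.array(px,float)/4.6+[195,140]-0.39
def c2(px): return np.array(px,float)/5+[170,140]-0.4
E
python3 - <<'E'
from h import *
f=lambda n,p,z: print(np.round(at_z(n,[p],z)[0],4))
print('disc'); f('top',c1([360,318]),.072); f('scene',c2([357,243]),.072)
print('plate'); f('top',c1([358,326]),.012)
print('knob'); f('top',c1([300,181]),.055);f('scene',c2([389,401]),.055)
print('bl R'); f('top',c1([510,336]),.055);f('scene',c2([188,210]),.055)
print('bl L'); f('top',c1([270,440]),.055);f('scene',c2([488,164]),.055)
print('marker'); f('top',c1([361,500]),.024);f('scene',c2([399,133]),.024)
print('foot'); f('top',c1([109,397]),.01);
print('cap'); f('top',c1([90,384]),.2);f('scene',c2([692,92]),.2)
print('headfoot/head'); f('top',c1([119,108]),.178);f('scene',c2([613,405]),.165); f('top',c1([115,100]),.195)
print('jar'); f('top',c1([621,321]),.06); print('spool'); f('top',c1([371,95]),.036); print('boxes');f('top',c1([163,490]),.02);f('top',c1([513,133]),.02)
# fit
def hull(n,m):
    im=cv2.imread('pics/%s0.png'%n)
im=cv2.imread('pics/top0.png'); hsv=cv2.cvtColor(im,cv2.COLOR_BGR2HSV)
def cen(mask,box):
    m=np.zeros_like(mask);x0,y0,x1,y1=box;m[y0:y1,x0:x1]=mask[y0:y1,x0:x1]
    return cv2.moments(m,True)
y=cv2.inRange(hsv,(24,150,80),(34,255,255)); M=cen(y,(262,238,286,260)); print('yel',M['m00'],M['m10']/M['m00'],M['m01']/M['m00'])
E
```

```text
disc
[ 0.5399 -0.0954  0.072 ]
[ 0.5451 -0.0904  0.072 ]
plate
[ 0.5388 -0.0963  0.012 ]
knob
[ 0.6562 -0.044   0.055 ]
[ 0.6563 -0.0412  0.055 ]
bl R
[ 0.5289 -0.2214  0.055 ]
[ 0.529  -0.2187  0.055 ]
bl L
[ 0.4387 -0.0233  0.055 ]
[ 0.4382 -0.0197  0.055 ]
marker
[ 0.3909 -0.1006  0.024 ]
[ 0.3945 -0.0968  0.024 ]
foot
[0.4737 0.1151 0.01  ]
cap
[0.4733 0.1124 0.2   ]
[0.4776 0.1168 0.2   ]
headfoot/head
[0.69   0.0993 0.178 ]
[0.7029 0.104  0.165 ]
[0.6927 0.101  0.195 ]
jar
[ 0.5427 -0.3136  0.06  ]
spool
[ 0.7355 -0.1037  0.036 ]
boxes
[0.3958 0.0662 0.02  ]
[ 0.7081 -0.2278  0.02  ]
yel 43.0 273.3488372093023 248.95348837209303
```

```bash
cat >> h.py <<'E'
AX=np.array([0.5408,-0.0948]); PV=np.array([0.475,0.1145])
def rotyaw(a):  # tool y axis along world angle a, z down
    y=np.array([np.cos(a),np.sin(a),0]); z=np.array([0,0,-1.]); return np.c_[np.cross(y,z),y,z]
def wpose(thdeg,off,R=.092,z=.042,flip=0):
    t=np.radians(thdeg); u=np.array([np.cos(t),np.sin(t)]); v=np.array([-u[1],u[0]])
    p=AX+R*u-off*v
    return np.r_[p,z], rotyaw(t+np.pi/2+flip*np.pi)
E
python3 - <<'E'
from h import *
print(np.round(proj('top',[[*AX,.072],[.4737,.1124,.2]]),1))
for flip in (0,1):
  for th in (144,180,220,260,302):
    for z in(.042,.3):
      p,R=wpose(th,.0205,z=z,flip=flip); q=arm.solve_ik(p,R)
      print(flip,th,z,np.round(p,3),None if q is None else np.round(q,2))
q=arm.solve_ik([0.42,0.3,.38],rotyaw(0));print(q)
E
```

```text
[[272.7 208.5]
 [214.2 223. ]]
0 144 0.042 [ 0.478 -0.024  0.042] [-0.94  0.95  1.26  2.21 -1.18  0.99 -1.15]
0 144 0.3 [ 0.478 -0.024  0.3  ] [-1.25  0.17  1.34  1.97 -0.19  1.14 -2.03]
0 180 0.042 [ 0.449 -0.074  0.042] [-0.55  0.53  0.73  2.25 -0.67  0.58 -0.89]
0 180 0.3 [ 0.449 -0.074  0.3  ] [-1.01 -0.01  1.06  2.01  0.01  1.13 -1.52]
0 220 0.042 [ 0.457 -0.138  0.042] [-0.38  0.55  0.68  2.2  -0.63  0.6  -0.1 ]
0 220 0.3 [ 0.457 -0.138  0.3  ] [-1.03  0.2   1.39  1.98 -0.21  1.14 -0.43]
0 260 0.042 [ 0.505 -0.182  0.042] [-0.31  0.63  0.71  2.06 -0.66  0.68  0.67]
0 260 0.3 [ 0.505 -0.182  0.3  ] [-0.7   0.35  1.2   1.85 -0.35  1.18  0.44]
0 302 0.042 [ 0.572 -0.184  0.042] [-0.31  0.72  0.73  1.91 -0.68  0.77  1.36]
0 302 0.3 [ 0.572 -0.184  0.3  ] [-0.49  0.42  0.96  1.7  -0.37  1.21  1.12]
1 144 0.042 [ 0.478 -0.024  0.042] [-0.5   0.5   0.52  2.19 -0.47  0.56  1.31]
1 144 0.3 [ 0.478 -0.024  0.3  ] [-0.79  0.08  0.77  1.96 -0.06  1.13  0.94]
1 180 0.042 [ 0.449 -0.074  0.042] [-0.29  0.45  0.38  2.23 -0.33  0.51  1.92]
1 180 0.3 [ 0.449 -0.074  0.3  ] [-0.8   0.01  0.86  2.01 -0.    1.13  1.63]
1 220 0.042 [ 0.457 -0.138  0.042] [-0.17  0.48  0.41  2.18 -0.36  0.54  2.78]
1 220 0.3 [ 0.457 -0.138  0.3  ] [-0.84  0.09  1.1   1.97 -0.09  1.13  2.57]
1 260 0.042 [ 0.505 -0.182  0.042] [-0.59  1.02  1.26  2.08 -1.18  1.07 -2.02]
1 260 0.3 [ 0.505 -0.182  0.3  ] [-0.75  0.41  1.3   1.85 -0.43  1.21 -2.62]
1 302 0.042 [ 0.572 -0.184  0.042] [-0.57  1.09  1.26  1.92 -1.18  1.14 -1.39]
1 302 0.3 [ 0.572 -0.184  0.3  ] [-0.64  0.59  1.28  1.71 -0.59  1.3  -1.81]
[-1.14412593  0.09102176  0.44202308  1.74728466 -0.04023078  1.31219316
 -0.69341124]
```

Run:
```python
from h import *
arm.set_gripper(0.0)
arm.move_j([-1.413,.1,0.02,1.8,0,1.24,-.08])
print(arm.get_state()['ee_pos'])
arm.move_j([0.05,.1,0.02,1.8,0,1.24,-.9])
s=arm.get_state();print(s['ee_pos'],s['tcp_rot'],s['clock'])
for th in (130,134,144,180,220,260,302):
    for z in(.042,.2):
      p,R=wpose(th,.0205,z=z); q=arm.solve_ik(p,R)
      print(th,z,np.round(p,3),None if q is None else np.round(q,2))
```

```text
[0.14986614 0.48410293 0.34606261]
[ 0.4970688  -0.09588126  0.34643172] [[ 8.23493609e-01  5.67323571e-01  1.49722316e-03]
 [ 5.67325511e-01 -8.23491623e-01 -1.81975093e-03]
 [ 2.00563132e-04  2.34796615e-03 -9.99997223e-01]] 4.1
130 0.042 [ 0.497 -0.011  0.042] [-0.15  0.47  0.06  2.12 -0.05  0.55 -2.5 ]
130 0.2 [ 0.497 -0.011  0.2  ] [-0.14  0.22  0.05  2.01 -0.01  0.91 -2.53]
134 0.042 [ 0.492 -0.014  0.042] [-0.14  0.46  0.05  2.13 -0.04  0.55 -2.43]
134 0.2 [ 0.492 -0.014  0.2  ] [-0.13  0.21  0.04  2.02 -0.01  0.91 -2.46]
144 0.042 [ 0.478 -0.024  0.042] [-0.11  0.45  0.04  2.16 -0.03  0.53 -2.25]
144 0.2 [ 0.478 -0.024  0.2  ] [-0.11  0.19  0.03  2.05 -0.01  0.9  -2.27]
180 0.042 [ 0.449 -0.074  0.042] [ 0.01  0.42  0.02  2.21 -0.02  0.51 -1.53]
180 0.2 [ 0.449 -0.074  0.2  ] [ 0.    0.15  0.03  2.1  -0.01  0.89 -1.54]
220 0.042 [ 0.457 -0.138  0.042] [ 0.13  0.45  0.03  2.17 -0.03  0.53 -0.68]
220 0.2 [ 0.457 -0.138  0.2  ] [ 0.12  0.19  0.05  2.05 -0.01  0.9  -0.7 ]
260 0.042 [ 0.505 -0.182  0.042] [ 0.22  0.51  0.01  2.03 -0.01  0.6   0.06]
260 0.2 [ 0.505 -0.182  0.2  ] [ 0.21  0.28  0.03  1.92 -0.01  0.94  0.06]
302 0.042 [ 0.572 -0.184  0.042] [ 0.27  0.59 -0.08  1.87  0.07  0.68  0.7 ]
302 0.2 [ 0.572 -0.184  0.2  ] [ 0.26  0.39 -0.07  1.77  0.03  0.99  0.74]
```

```bash
python3 - <<'E'
from h import *
th0=144.3
p,R=wpose(th0,.042,z=.2); arm.movep(p,R)
p,R=wpose(th0,.042); arm.line_to(p,R,feed=.12)
hit=arm.line_to(wpose(th0,.022)[0],R,feed=.05)
F0=None
for th in np.r_[np.arange(th0+8,292,10),293]:
    p,R=wpose(th,.0205); arm.line_to(p,R,feed=.07)
    f=arm.get_state(); 
    print(round(th,1),np.round(f['ft_force'],1),round(f['clock'],1))
    if np.linalg.norm(f['ft_force'])>25: print('STOP');break
snap('top','top1.png');snap('scene','scene1.png')
E
python3 -c "
import cv2
a=cv2.imread('pics/top1.png')[140:270,195:350];cv2.imwrite('pics/d1.png',cv2.resize(a,None,fx=4.6,fy=4.6,interpolation=2))
a=cv2.imread('pics/scene1.png')[120:260,150:330];cv2.imwrite('pics/d2.png',cv2.resize(a,None,fx=4,fy=4,interpolation=2))"
```

```text
152.3 [ 0.7 -0.5  0.2] 7.7
162.3 [ 0.6  0.1 -0.3] 8.1
172.3 [-0.6  0.1 -0.2] 8.5
182.3 [ 0.3  1.3 -0.3] 8.9
192.3 [-0.6  0.8 -0.1] 9.3
202.3 [1.  0.5 0.5] 9.7
212.3 [-0.1  0.5  0.1] 10.0
222.3 [ 0.  -0.4  0.6] 10.4
232.3 [-0.3 -0.  -0.4] 10.8
242.3 [ 0.5  0.6 -0. ] 11.2
252.3 [-0.2 -0.3 -0.3] 11.6
262.3 [-1.2  0.9  0.3] 12.0
272.3 [-0.7 -0.7  0.4] 12.3
282.3 [-0.2  0.3  0.7] 12.7
293.0 [ 0.4 -0.3 -0.5] 13.1
```

View pics/d1.png

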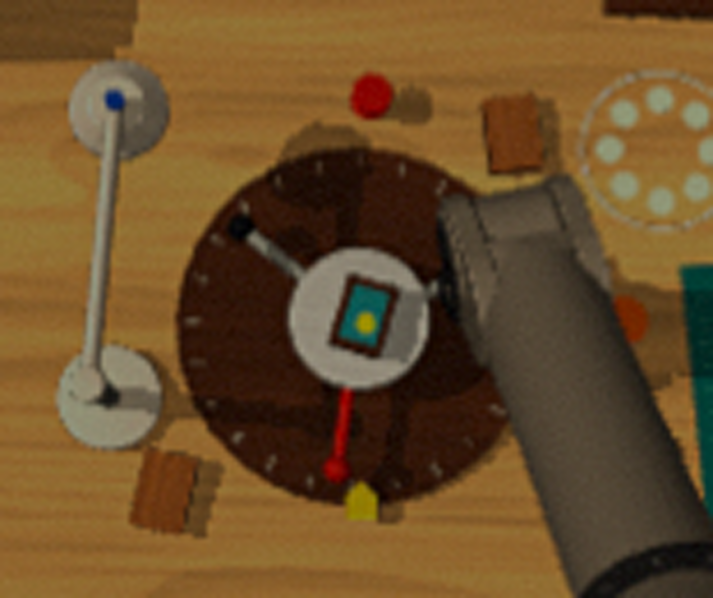

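View pics/d2.png

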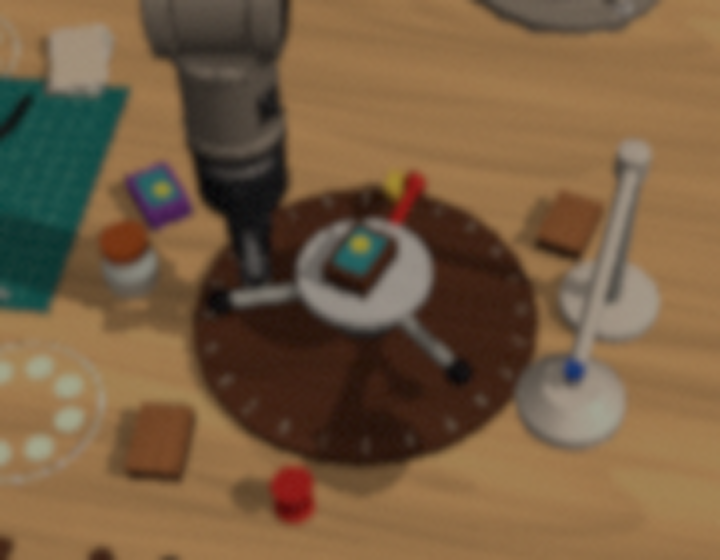

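```bash
cat > m.py <<'E'
from h import *
import sys
def big(fn,box,S=8):
    x0,y0,x1,y1=box; im=cv2.imread('pics/'+fn)[y0:y1,x0:x1]
    return cv2.resize(im,None,fx=S,fy=S,interpolation=cv2.INTER_CUBIC)
def topx(pts,box,S=8): return (np.array(pts,float)+.5)/S-.5+[box[0],box[1]]
def disc(n,fn,box):
    im=big(fn,box); hsv=cv2.cvtColor(im,cv2.COLOR_BGR2HSV)
    m=cv2.inRange(hsv,(0,0,95),(180,70,255)); 
    m=cv2.morphologyEx(m,cv2.MORPH_OPEN,cv2.getStructuringElement(2,(61,61)))
    cs=cv2.findContours(m,0,1)[0]; c=max(cs,key=cv2.contourArea)
    h=cv2.convexHull(c)[:,0]; W=at_z(n,topx(h,box),.072)[:,:2]
    f=least_squares(lambda p:np.hypot(*(W-p[:2]).T)-p[2],[.54,-.095,.058],loss='soft_l1',f_scale=.001)
    return f.x,np.abs(f.fun).max()
def col(n,fn,box,lo,hi,z):
    im=big(fn,box); hsv=cv2.cvtColor(im,cv2.COLOR_BGR2HSV); m=cv2.inRange(hsv,lo,hi)
    if lo[0]==0: m|=cv2.inRange(hsv,(170,lo[1],lo[2]),(180,255,255))
    cs=cv2.findContours(m,0,1)[0]; c=max(cs,key=cv2.contourArea); mm=np.zeros_like(m); cv2.drawContours(mm,[c],-1,255,-1)
    y,x=np.nonzero(mm); return at_z(n,topx(np.c_[x,y],box),z)[:,:2]
E
python3 - <<'E'
from m import *
B={'top':(245,185,300,235),'scene':(215,165,270,210)}
MB={'top':(262,240,286,258),'scene':(238,158,262,176)}
for n in B:
    d=disc(n,n+'0.png',B[n]); print(n,'disc',np.round(d[0],4),round(d[1],4))
    Y=col(n,n+'0.png',MB[n],(22,120,60),(36,255,255),.024); c=Y.mean(0); v=c-d[0][:2]
    print('marker',len(Y),np.round(c,4),np.hypot(*v),np.degrees(np.arctan2(v[1],v[0]))%360)
    for fn,bx in ((n+'0.png',{'top':(250,172,275,202),'scene':(238,200,258,226)}[n]),(n+'1.png',{'top':(258,222,282,246),'scene':(240,160,262,178)}[n])):
        W=col(n,fn,bx,(0,140,60),(8,255,255),.055)
        r=W-d[0][:2]; rr=np.hypot(*r.T); k=W[rr>rr.max()-.024].mean(0)-d[0][:2]
        a=np.degrees(np.arctan2(*(r.mean(0)[::-1])))%360
        e=np.linalg.eigh(np.cov(W.T))[1][:,1]
        print(fn,len(W),'knob r',np.hypot(*k),'ang',np.degrees(np.arctan2(k[1],k[0]))%360,'mean',a,'pca',np.degrees(np.arctan2(e[1],e[0]))%180,rr.min(),rr.max())
E
```

```text
top disc [ 0.5313 -0.0609  0.028 ] 0.0091
marker 3197 [ 0.3885 -0.101 ] 0.14829709651556514 195.6536214175822
top0.png 4599 knob r 0.12401611416400864 ang 8.045025201938742 mean 4.547164396266228 pca 22.666661642273027 0.06140825476319279 0.1363242141737728
top1.png 5269 knob r 0.1159152777391017 ang 188.21367279328516 mean 192.29764232929375 pca 171.9195756807381 0.05180195977442343 0.12862111364958564
scene disc [ 0.5421 -0.0916  0.0594] 0.0032
marker 1069 [ 0.3902 -0.0996] 0.1521336151111099 183.00681904963199
scene0.png 8821 knob r 0.12528180365349226 ang 24.440466107727854 mean 24.830769790014262 pca 23.06574188668222 0.0513596624547143 0.13888908342782832
scene1.png 4172 knob r 0.127639262645941 ang 172.88318373990074 mean 172.68277454960077 pca 172.1022370611582 0.07611825486373457 0.14070899489934774
```

Run:
```python
from m import *
for n,b in (('top',(245,185,300,235)),('scene',(215,165,270,210))):
    im=big(n+'0.png',b); hsv=cv2.cvtColor(im,cv2.COLOR_BGR2HSV)
    print(n,[hsv[int((y-b[1])*8),int((x-b[0])*8)] for x,y in ([(262,215),(272,194),(285,200),(290,225)] if n=='top' else [(230,190),(245,200),(255,190),(262,205)])])
    o,v=0,0
    # radial profile fit in world: sample disc brightness along rays, find steepest edge
    g=cv2.cvtColor(cv2.imread(f'pics/{n}0.png'),cv2.COLOR_BGR2GRAY).astype(np.float32)
    c=np.array([.5408,-.0948])
    for it in range(4):
        P=[]
        for a in np.radians(np.arange(0,360,4)):
            r=np.arange(.048,.070,.0005); W=np.c_[c[0]+r*np.cos(a),c[1]+r*np.sin(a),np.full(len(r),.072)]
            q=proj(n,W).astype(np.float32); s=cv2.remap(g,q[:,:1],q[:,1:],cv2.INTER_CUBIC)[:,0]
            d=s[:-6]-s[6:]; i=d.argmax()
            if d[i]>25: P.append(W[i+3,:2])
        P=np.array(P); f=least_squares(lambda p:np.hypot(*(P-p[:2]).T)-p[2],[*c,.058],loss='soft_l1',f_scale=.0007); c=f.x[:2]
    print(n,len(P),np.round(f.x,4),np.median(abs(f.fun)))
    # plate
    c2=c.copy()
    for it in range(4):
        P=[]
        for a in np.radians(np.arange(0,360,4)):
            r=np.arange(.140,.170,.0005); W=np.c_[c2[0]+r*np.cos(a),c2[1]+r*np.sin(a),np.full(len(r),.012)]
            q=proj(n,W).astype(np.float32); s=cv2.remap(g,q[:,:1],q[:,1:],cv2.INTER_CUBIC)[:,0]
            d=s[6:]-s[:-6]; i=d.argmax()
            if d[i]>20: P.append(W[i+3,:2])
        P=np.array(P); f=least_squares(lambda p:np.hypot(*(P-p[:2]).T)-p[2],[*c2,.155],loss='soft_l1',f_scale=.0007); c2=f.x[:2]
    print(' plate',len(P),np.round(f.x,4),np.median(abs(f.fun)))
```

```text
top [array([ 22,  40, 139], dtype=uint8), array([17, 57, 81], dtype=uint8), array([17, 52, 89], dtype=uint8), array([ 11, 213,  30], dtype=uint8)]
top 89 [ 0.5403 -0.0944  0.0578] 0.0002953986034586534
 plate 80 [ 0.5402 -0.0954  0.1544] 0.0006360433128306253
scene [array([ 18,  28, 110], dtype=uint8), array([ 15,  27, 132], dtype=uint8), array([ 15,  27, 149], dtype=uint8), array([ 10, 180,  58], dtype=uint8)]
scene 55 [ 0.5422 -0.0917  0.0592] 0.0009080958661018962
 plate 41 [ 0.5442 -0.0935  0.155 ] 0.0010499488087238051
```

```bash
cat >> m.py <<'E'
CA={'top':np.array([.5403,-.0946]),'scene':np.array([.5425,-.0918])}
def ang(v): return round(np.degrees(np.arctan2(v[1],v[0]))%360,2)
def red(n,fn,bx):
    W=col(n,fn,bx,(0,140,60),(8,255,255),.055); r=W-CA[n]; rr=np.hypot(*r.T); k=r[rr>rr.max()-.024].mean(0)
    e=np.linalg.eigh(np.cov(W.T))[1][:,1]
    print(fn,'knob',round(np.hypot(*k),4),ang(k),'mean',ang(r.mean(0)),'pca',ang(e)%180)
def mark(n,fn,bx):
    for s,v in ((120,60),(160,80),(100,50)):
        Y=col(n,fn,bx,(22,s,v),(36,255,255),.024)-CA[n]; print(fn,'marker',len(Y),round(np.hypot(*Y.mean(0)),4),ang(Y.mean(0)))
E
python3 - <<'E'
from m import *
red('top','top0.png',(250,172,275,202));red('top','top1.png',(258,222,282,246))
red('scene','scene0.png',(238,200,258,226));red('scene','scene1.png',(240,160,262,178))
for k in '01':mark('top',f'top{k}.png',(262,240,286,258))
mark('scene','scene0.png',(238,158,262,176))
E
```

```text
top0.png knob 0.1248 24.21 mean 24.73 pca 22.669999999999987
top1.png knob 0.125 172.06 mean 172.16 pca 171.92
scene0.png knob 0.125 24.61 mean 25.04 pca 23.069999999999993
scene1.png knob 0.1281 172.81 mean 172.59 pca 172.1
top0.png marker 3197 0.1519 182.4
top0.png marker 3136 0.1521 182.32
top0.png marker 3215 0.1519 182.42
top1.png marker 3186 0.152 182.42
top1.png marker 3119 0.1521 182.34
top1.png marker 3198 0.152 182.44
scene0.png marker 1069 0.1525 182.92
scene0.png marker 1069 0.1525 182.92
scene0.png marker 1069 0.1525 182.92
```

```bash
python3 - <<'E'
from m import *
for th in (298,302.5):
    p,R=wpose(th,.0205); arm.line_to(p,R,feed=.04)
arm.sleep(.2)
snap('top','top2.png');snap('scene','scene2.png')
red('top','top2.png',(258,222,282,246));red('scene','scene2.png',(238,160,262,182))
mark('top','top2.png',(262,240,286,258))
E
python3 -c "
import cv2
a=cv2.imread('pics/top2.png')[140:270,195:350];cv2.imwrite('pics/d3.png',cv2.resize(a,None,fx=4.6,fy=4.6,interpolation=2))"
```

```text
top2.png knob 0.1233 181.35 mean 181.36 pca 1.3199999999999932
scene2.png knob 0.1287 182.88 mean 183.11 pca 3.710000000000008
top2.png marker 3121 0.1522 182.37
top2.png marker 3064 0.1524 182.32
top2.png marker 3135 0.1522 182.39
```

View pics/d3.png

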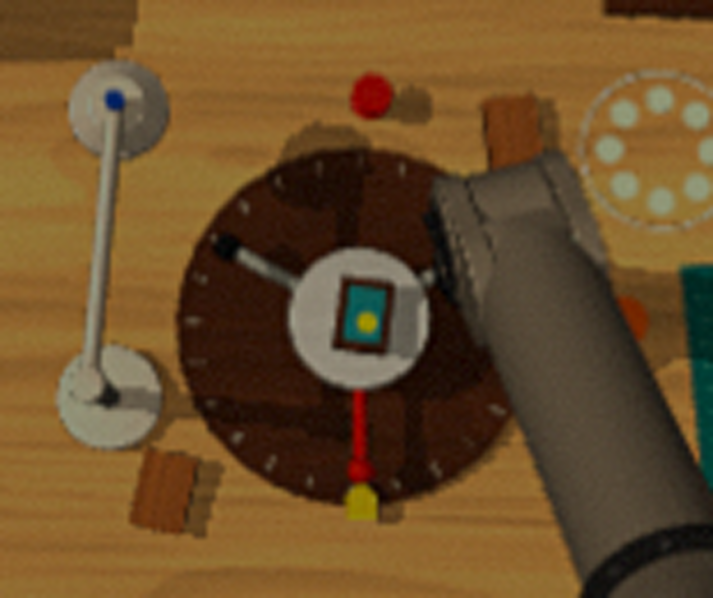

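```bash
python3 - <<'E'
from m import *
p,R=wpose(303.0,.0205); arm.line_to(p,R,feed=.02)
p,R=wpose(303.0,.040); arm.line_to(p,R,feed=.08)
p[2]=.32; arm.line_to(p,R,feed=.2)
arm.move_j([0.75,.1,0.02,1.8,0,1.24,-.4])
snap('top','top3.png');snap('scene','scene3.png')
red('top','top3.png',(258,222,282,246));red('scene','scene3.png',(238,160,262,182))
s=arm.get_state();print(s['ee_pos'],s['clock'])
# lamp candidates IK
P=PV; d=AX-P; a0=np.arctan2(d[1],d[0]); print('a0',np.degrees(a0),np.hypot(*d))
E
python3 -c "
import cv2
a=cv2.imread('pics/top3.png')[140:270,195:350];cv2.imwrite('pics/d4.png',cv2.resize(a,None,fx=4.6,fy=4.6,interpolation=2))
a=cv2.imread('pics/scene3.png')[120:260,150:330];cv2.imwrite('pics/d5.png',cv2.resize(a,None,fx=4,fy=4,interpolation=2))"
```

```text
top3.png knob 0.1237 181.48 mean 181.49 pca 1.5200000000000102
scene3.png knob 0.129 183.08 mean 183.13 pca 4.789999999999992
[ 0.31884289 -0.39330041  0.34592899] 17.7
a0 -72.5478289017575 0.2193994758425826
```

View pics/d4.png

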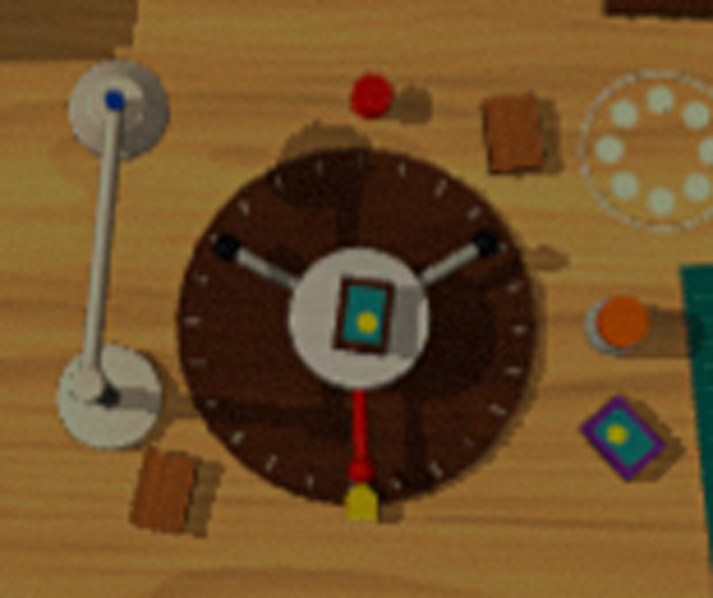

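View pics/d5.png

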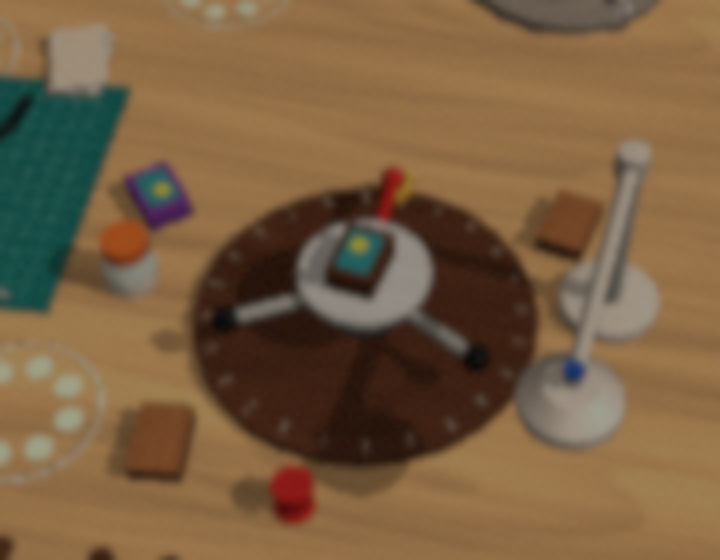

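Run:
```python
from m import *
for n,fn,bs in (('top','top3.png',[(238,187,251,200),(293,186,307,198)]),('scene','scene3.png',[(200,193,212,205),(263,203,276,216)])):
    for b in bs:
        im=big(fn,b); g=im.max(2); 
        for t in (20,26,32):
            m=(g<t).astype(np.uint8)
            k=cv2.connectedComponentsWithStats(m); 
            if k[0]<2: continue
            i=1+k[2][1:,4].argmax(); w=at_z(n,topx([k[3][i]],b),.055)[0,:2]-CA[n]
            print(fn,t,k[2][i,4]/64,round(np.hypot(*w),4),ang(w))
```

```text
top3.png 20 21.515625 0.1257 62.16
top3.png 26 24.875 0.1258 62.15
top3.png 32 28.390625 0.1258 62.13
top3.png 20 21.65625 0.1257 302.29
top3.png 26 25.8125 0.1258 302.37
top3.png 32 30.203125 0.126 302.41
scene3.png 20 9.015625 0.1274 301.73
scene3.png 26 16.734375 0.1267 301.43
scene3.png 32 23.0625 0.1265 301.25
scene3.png 20 8.75 0.1229 61.31
scene3.png 26 18.28125 0.1233 62.39
scene3.png 32 24.375 0.1233 62.56
```

```bash
cat >> h.py <<'E'
def lpose(ph,off,R=.115,z=.163,flip=0):
    t=np.radians(ph); u=np.array([np.cos(t),np.sin(t)]); v=np.array([-u[1],u[0]])
    return np.r_[PV+R*u+off*v,z], rotyaw(t+np.pi/2+flip*np.pi)
E
python3 - <<'E'
from h import *
for flip in (0,1):
  for ph in (-3.6,-35,-72.5):
    for z in (.33,.163):
      p,R=lpose(ph,.0215,z=z,flip=flip); q=arm.solve_ik(p,R); print(flip,ph,z,np.round(p,3),None if q is None else np.round(q,2))
E
```

```text
0 -3.6 0.33 [0.591 0.129 0.33 ] [ 0.13  0.34 -0.59  1.57  0.2   1.28  1.02]
0 -3.6 0.163 [0.591 0.129 0.163] [ 0.13  0.5  -0.6   1.76  0.33  0.98  0.91]
0 -35 0.33 [0.582 0.066 0.33 ] [ 0.23  0.3  -0.57  1.62  0.17  1.27  0.59]
0 -35 0.163 [0.582 0.066 0.163] [ 0.25  0.47 -0.61  1.81  0.33  0.96  0.46]
0 -72.5 0.33 [0.53  0.011 0.33 ] [ 0.3   0.19 -0.51  1.74  0.1   1.23  0.07]
0 -72.5 0.163 [0.53  0.011 0.163] [ 0.33  0.38 -0.57  1.94  0.26  0.9  -0.07]
1 -3.6 0.33 [0.591 0.129 0.33 ] [ 0.1   0.34 -0.55  1.58  0.18  1.28 -2.11]
1 -3.6 0.163 [0.591 0.129 0.163] [ 0.04  0.48 -0.47  1.77  0.26  0.96 -2.17]
1 -35 0.33 [0.582 0.066 0.33 ] [ 0.14  0.29 -0.45  1.63  0.13  1.26 -2.52]
1 -35 0.163 [0.582 0.066 0.163] [ 0.07  0.43 -0.37  1.82  0.19  0.92 -2.57]
1 -72.5 0.33 [0.53  0.011 0.33 ] [-1.16  0.34  1.31  1.82 -0.35  1.25 -2.58]
1 -72.5 0.163 [0.53  0.011 0.163] [-1.03  0.68  1.28  2.02 -0.77  1.05 -2.21]
```

```bash
python3 - <<'E'
from m import *
arm.move_j([-0.25,.15,0.02,1.7,0,1.29,.5])
print(arm.get_state()['ee_pos'],arm.get_state()['clock'])
ph=-3.6
p,R=lpose(ph,.047,z=.3); print(np.round(arm.solve_ik(p,R),2)); arm.movep(p,R)
p,R=lpose(ph,.047); h=arm.line_to(p,R,feed=.12,stop_force=8); print('hit',h)
if not h:
  arm.line_to(lpose(ph,.023)[0],R,feed=.05)
  for ph in [-8,-18,-28,-38,-48,-58,-64]:
    p,R=lpose(ph,.0215); arm.line_to(p,R,feed=.08)
    f=arm.get_state(); print(ph,np.round(f['ft_force'],1),round(f['clock'],1))
    if np.linalg.norm(f['ft_force'])>25: print('STOP');break
snap('top','top4.png');snap('scene','scene4.png')
E
python3 -c "
import cv2
a=cv2.imread('pics/top4.png')[140:270,195:350];cv2.imwrite('pics/e1.png',cv2.resize(a,None,fx=4.6,fy=4.6,interpolation=2))
a=cv2.imread('pics/scene4.png')[120:260,150:330];cv2.imwrite('pics/e2.png',cv2.resize(a,None,fx=4,fy=4,interpolation=2))"
```

```text
[0.5364275  0.06045795 0.36565497] 19.5417
[-0.29  0.32 -0.09  1.62  0.03  1.2   1.12]
hit False
-8 [1.4 0.1 0.3] 22.4
-18 [ 0.5 -0.3 -0.3] 22.8
-28 [-0.1 -0.6 -0.3] 23.2
-38 [-0.   0.6  0. ] 23.6
-48 [ 0.6 -0.4  1. ] 24.0
-58 [-0.2  0.5  0. ] 24.4
-64 [ 0.1  1.2 -0.5] 24.7
```

View pics/e1.png

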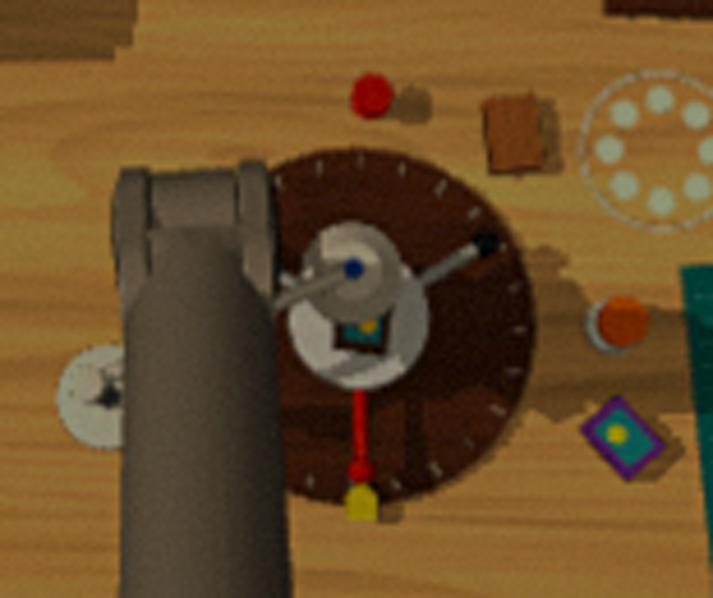

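View pics/e2.png

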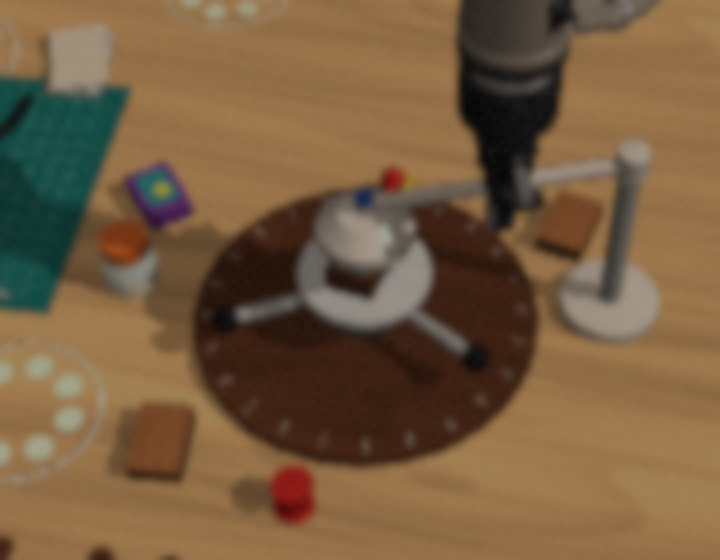

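```bash
cat >> m.py <<'E'
def blue(fn,b):
    im=big(fn,b); hsv=cv2.cvtColor(im,cv2.COLOR_BGR2HSV); m=cv2.inRange(hsv,(100,110,40),(130,255,255))
    k=cv2.connectedComponentsWithStats(m); i=1+k[2][1:,4].argmax(); return topx([k[3][i]],b)[0]
def lamp(k,bt,bs):
    a=blue(f'top{k}.png',bt); s=blue(f'scene{k}.png',bs)
    f=least_squares(lambda P:np.r_[proj('top',P)[0]-a,proj('scene',P)[0]-s],[.6,0,.19])
    print(k,a.round(2),s.round(2),'tri',f.x.round(4),'err px',f.fun.round(2))
    for z in (.19,.195,.2):
        w=at_z('top',[a],z)[0,:2]; w2=at_z('scene',[s],z)[0,:2]; print(z,'top-axis',(w-CA['top']).round(4),'scene-axis',(w2-CA['scene']).round(4), 'R',np.hypot(*(w-[.4735,.1127])).round(4))
E
python3 - <<'E'
from m import *
lamp(0,(213,155,228,168),(284,200,302,222))
lamp(4,(264,190,280,205),(232,160,250,176))
# head silhouette circle in top4/top0: lower edge
E
```

```text
0 [219.48 161.37] [292.89 212.14] tri [0.6931 0.102  0.1927] err px [-0.07  0.01 -0.05 -0.  ]
0.19 top-axis [0.1534 0.1966] scene-axis [0.1486 0.1938] R 0.2204
0.195 top-axis [0.1523 0.1961] scene-axis [0.1522 0.194 ] R 0.2194
0.2 top-axis [0.1512 0.1956] scene-axis [0.1559 0.1941] R 0.2184
4 [271.34 197.99] [240.49 169.19] tri [ 0.5658 -0.0838  0.192 ] err px [-0.16  0.03 -0.15 -0.01]
0.19 top-axis [0.0258 0.0102] scene-axis [0.0214 0.008 ] R 0.2178
0.195 top-axis [0.0252 0.0104] scene-axis [0.0259 0.0092] R 0.2174
0.2 top-axis [0.0246 0.0106] scene-axis [0.0303 0.0105] R 0.2169
```

```bash
python3 - <<'E'
from m import *
for ph in (-68,-70.7):
    p,R=lpose(ph,.0215); arm.line_to(p,R,feed=.03)
arm.sleep(.2)
snap('top','top5.png');snap('scene','scene5.png')
lamp(5,(264,193,282,212),(230,160,252,180))
print(arm.get_state()['clock'])
E
python3 -c "
import cv2
a=cv2.imread('pics/top5.png')[140:270,195:350];cv2.imwrite('pics/f1.png',cv2.resize(a,None,fx=4.6,fy=4.6,interpolation=2))"
```

```text
5 [273.33 203.14] [239.7  164.78] tri [ 0.5478 -0.091   0.1917] err px [-0.18  0.04 -0.16 -0.01]
0.19 top-axis [0.0078 0.0029] scene-axis [0.0036 0.0008] R 0.2176
0.195 top-axis [0.0072 0.0031] scene-axis [0.0081 0.0022] R 0.2172
0.2 top-axis [0.0067 0.0033] scene-axis [0.0127 0.0035] R 0.2168
25.9
```

View pics/f1.png

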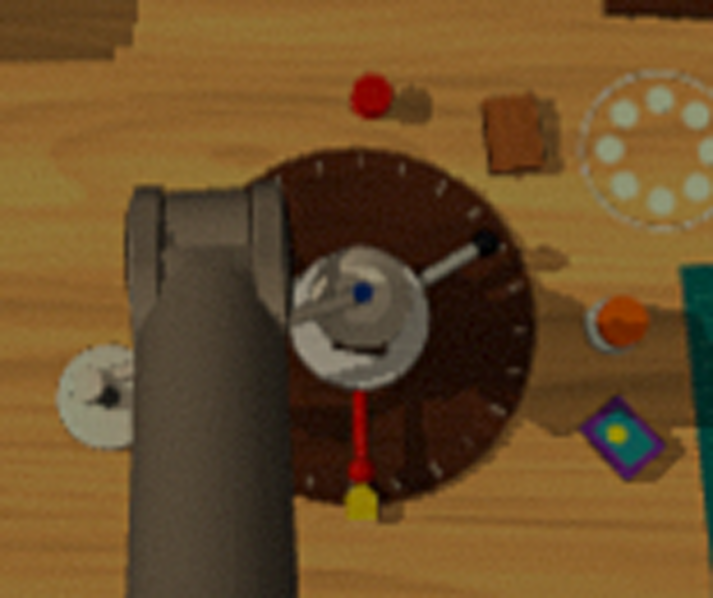

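Run:
```python
from m import *
p,R=lpose(-72.8,.0215); arm.line_to(p,R,feed=.02)
arm.sleep(.3)
snap('top','top6.png');snap('scene','scene6.png')
lamp(6,(264,193,282,212),(230,160,252,180))
print(arm.get_state()['clock'],arm.get_state()['ee_pos'],p)
```

```text
6 [274.09 205.29] [239.44 162.87] tri [ 0.5402 -0.0938  0.1921] err px [-0.17  0.03 -0.16 -0.01]
0.19 top-axis [0.0003 0.0002] scene-axis [-0.0043 -0.002 ] R 0.2177
0.195 top-axis [-0.0003  0.0004] scene-axis [ 0.0003 -0.0007] R 0.2174
0.2 top-axis [-0.0008  0.0006] scene-axis [0.0048 0.0006] R 0.217
26.6667 [0.52954185 0.01100336 0.16298771] [0.52954491 0.01100071 0.163     ]
```

Centred to within 1 mm. I'll back off, retreat and do a final check.

Run:
```python
from m import *
p,R=lpose(-72.8,.050); arm.line_to(p,R,feed=.08)
p[2]=.34; arm.line_to(p,R,feed=.2)
arm.move_j([-1.3,.1,0.02,1.8,0,1.24,-.08])
arm.sleep(.3)
snap('top','top7.png');snap('scene','scene7.png')
lamp(7,(264,193,282,212),(230,160,252,180))
red('top','top7.png',(258,222,282,246))
# compare moved things top3 vs top7
a=cv2.imread('pics/top0.png');b=cv2.imread('pics/top7.png')
S=np.hstack([cv2.resize(x[140:270,195:350],None,fx=2.5,fy=4.6*2.5/4.6,interpolation=2) for x in (a,b)]); cv2.imwrite('pics/g2.png',S)
cv2.imwrite('pics/g1.png',cv2.resize(b[140:270,195:350],None,fx=4.6,fy=4.6,interpolation=2))
c=cv2.imread('pics/scene7.png')[120:260,150:330];cv2.imwrite('pics/g3.png',cv2.resize(c,None,fx=4,fy=4,interpolation=2))
print(arm.get_state()['clock'],arm.get_state()['ee_pos'])
```

```text
7 [274.18 205.39] [239.39 162.78] tri [ 0.5399 -0.094   0.1921] err px [-0.17  0.04 -0.16 -0.01]
0.19 top-axis [-0.0001 -0.0002] scene-axis [-0.0047 -0.0023] R 0.2179
0.195 top-axis [-0.0006  0.0001] scene-axis [-0.0001 -0.001 ] R 0.2175
0.2 top-axis [-0.0011  0.0003] scene-axis [0.0045 0.0004] R 0.2172
top7.png knob 0.1233 181.49 mean 181.52 pca 1.3600000000000136
30.65 [0.20370136 0.4634168  0.34646837]
```

View pics/g1.png

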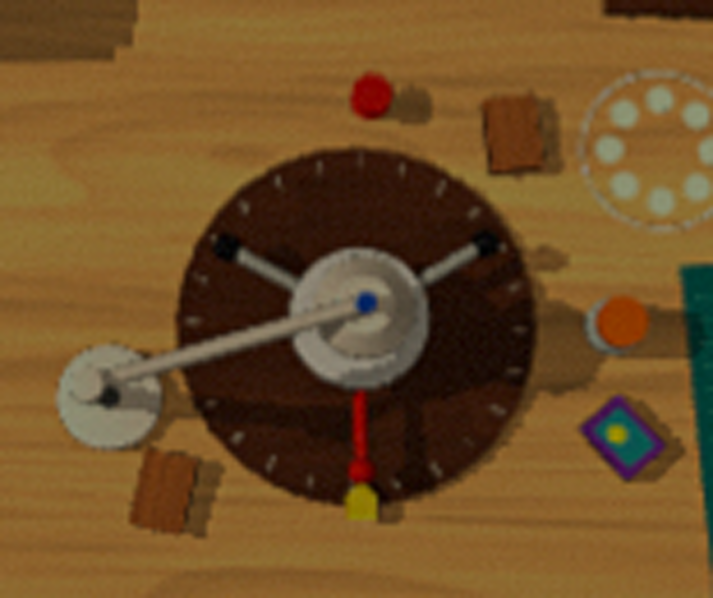

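View pics/g3.png

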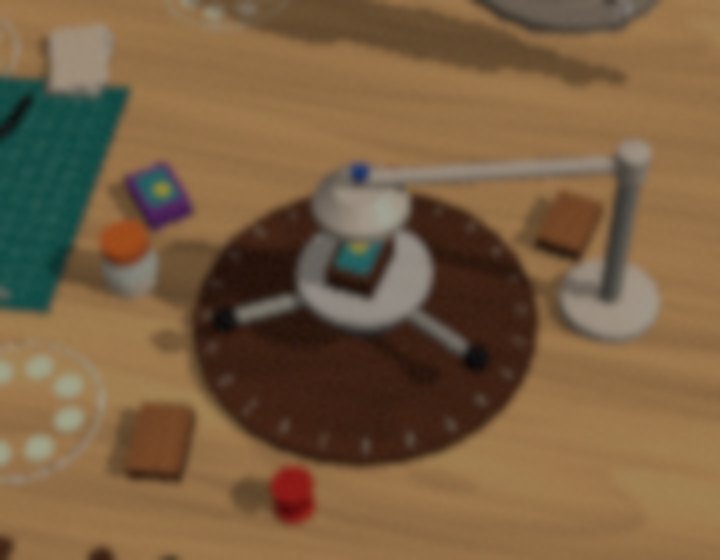

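The views show the red arm on the marker at (273,242)/(274,249) and the head's blue knob at (274,205), over the disc. The box is on its disc, the other items nearby look unmoved, and the robot is clear.

```bash
python3 -c "
from workcell import ticket
print(ticket.hand_in())"
```

```text
the job is handed in; nothing more can be done
None
```

The job is done and handed in, at about 31 s on the clock. The red arm points at the brass marker, and the lamp head was then swung to centre over the stand.

- **Stand:** I pushed one of the steel arms with the shut fingertips until the red arm had turned about 158° counter-clockwise. The checks disagree slightly on how well it lines up. The black knobs put the red arm at about 181.3 to 182.4°, against a marker at 182.4° in the top view. The red knob itself read 181.5° in the top view and 183.1° in the scene view, where the marker reads 182.9°. It should be within about 1° either way.
- **Lamp:** I pushed the swing arm round from its outer side. After the robot withdrew, the blue knob on top of the head read within about 1 mm of the stand's axis in both cameras. I took that knob to mark the head's centre and did not measure the head's rim separately.
- **Everything else:** In the last pictures the box still rides on its disc and the nearby items look unmoved. I judged that by eye, and the pliers, brush and screwdriver were outside or only partly in those close crops. The force readings I printed stayed below 2 N, and the arm finished well away from everything.

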